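# Open the handpiece's battery box

### The job

Two small latched boxes are screwed to the jeweller's bench. Open the battery box, which is the wider one, by sliding its thumb latch sideways along its slot so that the sprung cover pops up and stays open. Leave the narrow fuse box shut, do not push the handpiece and the ring clamp about, and take the hand away at the end.

Things in the scene. Friction and masses are not known exactly. Their poses are not given: they have to be found in the camera images.
- battery_box: wider of two like pale aluminium boxes fixed to the bench, 110 deep (x), 110 wide (y), 30 mm high. Origin: centre of underside; x from latch to hinge (away from the robot, +-20 deg), y left, z up. Flat deck at z = 30 mm, x -55 to -17 mm, carries the latch; behind it to x = 55 the grey cover (top z = 35), hinged at the back. A dark slot runs 20 mm past the latch on its open (left) side
- battery_tab (a point): centre of the top of its thumb latch: a steel block 20 (x) by 16 mm (y), 16 mm tall above the deck, top 46 mm above the bench. Shut, it is at x = -38 mm, y = 0 of the box; axes as the box. A flat tongue 12 mm wide reaches back from it over the cover's edge, to x = -19 mm. The block can be pinched along y or pushed on its right (-y) side
- battery_latch (a joint): travel of that thumb latch in m along the box's +y (to the left seen from the robot): 0 shut, 0.018 at its stop. From about 0.013 on the tongue is off the cover and the cover springs up. It needs 1 to 3 N and springs back to 0 when let go.
- battery_cover (a joint): angle of the battery box's cover in rad: 0 shut, 1.8 fully open (a little past upright). 72 mm long from hinge to front edge; a weak spring opens it in about 1 s and holds it open.
- fuse_box: the narrow fuse box, fixed to the bench, to be left shut: built like the battery box, with the same latch and depth, but 70 mm wide (y). Origin: centre of its underside, axes likewise. The two boxes may change places.
- fuse_cover (a joint): angle of the fuse box's cover in rad: 0 shut; as battery_cover.
- handpiece: grey motor handpiece, 29 x 114 x 23 mm, lying loose on the bench in front of the boxes; a bystander. Origin: centre of its underside.
- ring_clamp: wooden ring clamp, 28 x 148 x 28 mm, lying loose on the bench in front of the boxes; a bystander. Origin: centre of its underside.

How it is judged:
At the end, for the whole second after the job is handed in: the battery box's cover stands open, more than 1.3 rad, and the fuse box's cover is shut (under 0.1 rad) (value of joint battery_cover above 1.3 rad and value of joint fuse_cover below 0.1 rad); the robot touches nothing.
It fails at once if the fuse box is opened (value of joint fuse_cover above 0.15 rad).
It fails at once if the handpiece is pushed more than 30 mm (distance of handpiece from where it was at the start of the episode above 0.03 m).
It fails at once if the ring clamp is pushed more than 30 mm (distance of ring_clamp from where it was at the start of the episode above 0.03 m).
It also fails if it takes over 30 s, if anything falls off the work surface, if the arm or the gripper's body presses on something with over 40 N, if the wrist force passes 120 N, or if a joint passes its speed limit or range.

### The arm

A 7-joint arm with a two-finger parallel gripper is mounted at the origin on a cart in front of the work surface, level with it; the furniture and walls round the work are solid. World frame = base frame: x ahead of the robot, y to its left, z up, the work surface at z = 0. Lengths are in m, angles in rad, forces in N, time in s.
With the tool pointing down it reaches from about 0.4 to 0.85 m from the base axis. Payload 10.4 kg.
Tool frame: the origin (TCP) lies at the centre of the arm's flange, where the gripper is bolted on; the fingertips stand 173 mm ahead of it and the grasp point (between the pads) lies 155 mm ahead of it (manip.nose_length is the distance from the TCP to the fingertips, in m); z points along the fingers, x is the direction in which the jaws open and shut, and the axes are right-handed (so a half turn about z gives the same grasp; the last joint's range is limited). The gripper opens to 85 mm and grips with 20 to 120 N. Pads are 22 mm wide; open, the fingers measure 114 mm over their backs; the gripper's body (76 mm by 85 mm) begins 54 mm behind the grasp point. The pads swing forward as they close: fully open they stand 13 mm farther back than shut.
Start: joints at [-1.146, 0.332, -0.065, 1.46, 0.022, 1.35, -0.088], TCP at [0.271, 0.563, 0.405] pointing down, gripper open.
Joint ranges: [-2.6, 2.6], [-0.5, 2.12], [-1.47, 1.34], [0.16, 2.42], [-1.27, 4.41], [0.06, 2.06], [-2.6, 2.6]. Speed limits (rad/s): [2.22, 2.22, 2.79, 2.79, 3.14, 3.14, 3.14].

### API

Orientations are given as a unit quaternion [x, y, z, w].
In Python, from workcell import status, cams, order, manip gives the robot as it stands.
- The arm moves only by the tool servo_tool, never from a script. Its argument "motion" is a list that holds one entry, the list of rows, each a list of 6 numbers: the shift along the tool's x, y, z in units of 50 mm (1.0 is 50 mm), then the turn, a rotation vector about the tool's x, y, z in units of 5 degrees (1.0 is 5 degrees). In form: [[[x, y, z, ax, ay, az], ...]]. A call has 1 to 12 rows; each row shifts and turns the pose as measured when the row begins, along the tool's axes as they then stand; what a row does not reach is not made up. A row lasts 1/10 s, in which the tool goes at most 50 mm and 8.59 degrees, less where a joint would pass 70% of its speed; a pose out of reach is approached as far as the arm can. A call is refused whole if a number of a shift passes 1 or a number of a turn 1, either way. A call with a gripper value outside its range is refused whole. "jaw" is the closure in counts, from 0 (fully open) to 255 (shut), set as the call begins (left out, the last holds). The fingers move at their own pace and stop on an object; "force" is the grip in N (left out, the last holds). Time passes only in rows, so rows that do not move let the fingers close. It gives the time, the measured TCP pose, the force and the opening at its end, in the units of the state.
- status.get_obs(): the state, without advancing time (a new reading comes with each control period).
- cams.camera(name): name is "side" or "top"; returns a dict with "color" (480x640x3 uint8, red, green, blue), "vertical_fov" (degrees; the focal length in pixels is half the picture's height over the tangent of half this angle, whatever the lens; pixels are square), "cx", "cy" (the principal point, pixels), "k1" (the pictures are not rectified: a ray, as slopes to the right and down, at radius r is drawn at 1 + k1 r^2 times it, then the intrinsics apply), "extrinsics" (4x4, takes a point from camera to world coordinates). Camera axes: x right, y down, z forward; pixel columns grow to the right and rows downward; lengths in m; the calibration is good to about 2 mm. A picture is of the moment at which its call begins. There is no depth.
- order.hand_in(): hands the job in, once; it reports no verdict.
The state is a dict: "clock": time; "joint_pos": joint angles; "joint_velocities": joint speeds; "tau": joint torques, N m; "position": TCP position; "ee_rot": TCP orientation; "ft_force": force on the tool from outside, world axes, zero at the start; "torque": the same for the moment, N m; "grip_width": opening from 0.0 (shut) to 1.0 (fully open).
Only numpy, scipy, OpenCV 4.12 (cv2) and the standard library are available. Lean on these libraries where they do the work, as an engineer would, in place of code of your own. Each camera call takes 0.05 s, during which the arm holds its last target.

## Working session

There is one attempt and no reset: what is moved stays moved. The work goes in short steps, Python scripts to look and compute and a tool call to move; the robot and the scene stay as the last step left them, time stands still between calls to the robot, and variables do not carry over. Pictures are saved under pics/ and viewed, and the job is handed in when it is done.

Besides the shell and the picture viewer there is one more tool, called after "Emit:" by a JSON object that holds its "api" and its "payload". servo_tool: Moves the arm, as the interface text tells. Its arguments: {"type":"object","properties":{"motion":{"type":"array","items":{"type":"array","items":{"type":"array","items":{"type":"number"}}}},"jaw":{"type":"number"},"force":{"type":"number"}},"required":["motion"]}

```bash
mkdir -p pics; ls; python3 - <<'E'
from workcell import status, cams, order, manip
import cv2
o=status.get_obs();print(o)
for n in("side","top"):
    c=cams.camera(n);cv2.imwrite(f"pics/{n}0.png",c["color"][:,:,::-1]);print(n,{k:v for k,v in c.items() if k!="color"})
E
```

```text
pics
{'clock': 0.0, 'joint_pos': array([-1.14560649,  0.33289014, -0.06470085,  1.46095528,  0.02162264,
        1.34992769, -0.08851901]), 'joint_velocities': array([ 0.00138352, -0.00070497, -0.00073964, -0.00127937,  0.00050237,
       -0.00070647,  0.00069296]), 'tau': array([-5.28174660e-04, -6.25441718e+01,  4.91481903e-02, -3.91601837e+01,
        1.63103733e-02,  9.80381184e-03, -5.29429667e-05]), 'position': array([0.27054865, 0.5632584 , 0.40389769]), 'ee_rot': array([ 8.46453275e-01,  5.32462490e-01, -6.02416833e-04,  4.33325954e-04]), 'ft_force': array([-0.53795727, -0.29058707, -0.70415621]), 'torque': array([ 0.00717367, -0.03160114,  0.01536026]), 'grip_width': 1.0005026280389226}
side {'vertical_fov': 52.632225697769414, 'cx': 313.4701542589476, 'cy': 240.82334434436092, 'k1': -0.09134851677623256, 'extrinsics': array([[ 0.99541008,  0.04308225, -0.0854558 ,  0.53973903],
       [ 0.09513183, -0.54272278,  0.83450699, -0.91727671],
       [-0.01042637, -0.83880624, -0.54433022,  0.52102807],
       [ 0.        ,  0.        ,  0.        ,  1.        ]])}
top {'vertical_fov': 42.12669465184846, 'cx': 316.77659382365783, 'cy': 236.92308796062545, 'k1': 0.010039988348014567, 'extrinsics': array([[-0.43491089, -0.87333676,  0.21939786,  0.2272271 ],
       [-0.90047235,  0.42141573, -0.10750962, -0.10825203],
       [ 0.00143439, -0.24431882, -0.9696939 ,  1.17058147],
       [ 0.        ,  0.        ,  0.        ,  1.        ]])}
```

View pics/side0.png

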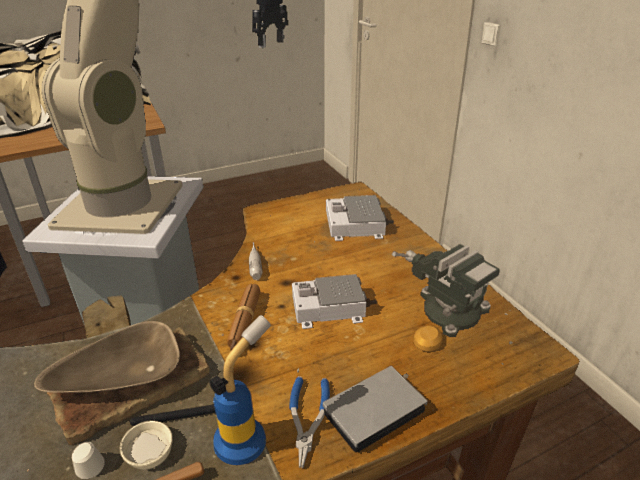

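View pics/top0.png

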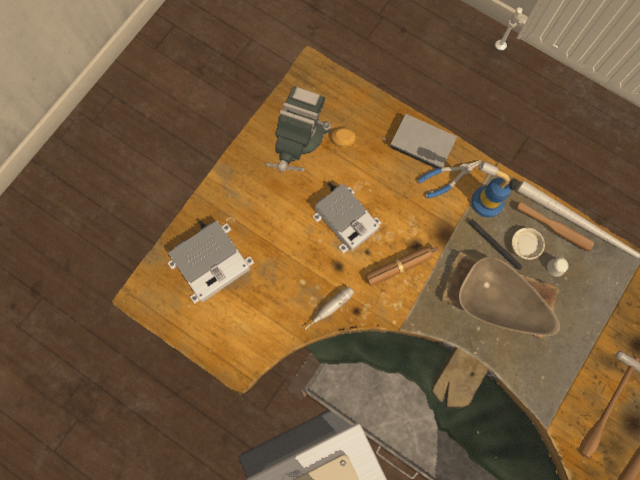

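The top view shows the wider box at about (210,260) and the narrower one at (347,217). The handpiece is at (330,306) and the clamp at (400,265). I'll zoom in for corners.

```bash
cat > h.py <<'E'
import numpy as np,cv2
from workcell import status,cams
def K(c):
    f=240/np.tan(np.radians(c["vertical_fov"]/2));return f
def ray(c,u,v):
    f=K(c);d=np.array([(u-c["cx"])/f,(v-c["cy"])/f]);s=d.copy()
    for _ in range(20): s=d/(1+c["k1"]*(s@s))
    E=c["extrinsics"];return E[:3,3],E[:3,:3]@np.array([*s,1])
def onz(c,u,v,z):
    o,d=ray(c,u,v);return o+d*(z-o[2])/d[2]
def proj(c,p):
    E=c["extrinsics"];q=E[:3,:3].T@(np.array(p)-E[:3,3]);s=q[:2]/q[2];s=s*(1+c["k1"]*(s@s));return s*K(c)+[c["cx"],c["cy"]]
def crop(n,x,y,w,h,k,out):
    c=cams.camera(n);im=c["color"][y:y+h,x:x+w,::-1];cv2.imwrite(out,cv2.resize(im,None,fx=k,fy=k,interpolation=cv2.INTER_CUBIC));return c
E
python3 - <<'E'
from h import *
crop("top",155,205,110,110,5,"pics/t1.png");crop("side",310,180,90,70,8,"pics/s1.png")
E
```

```text
(no output)
```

View pics/t1.png

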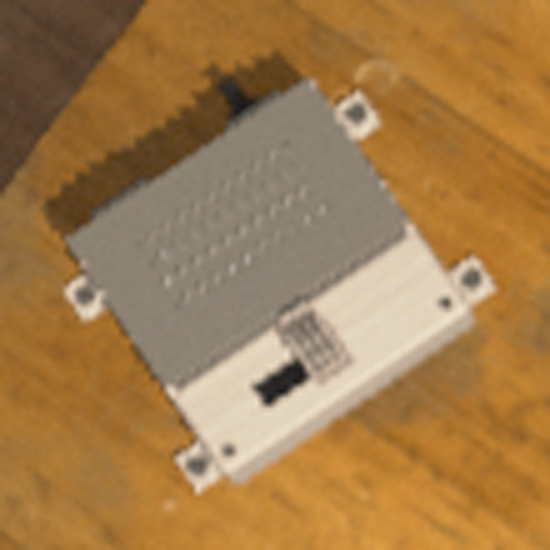

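View pics/s1.png

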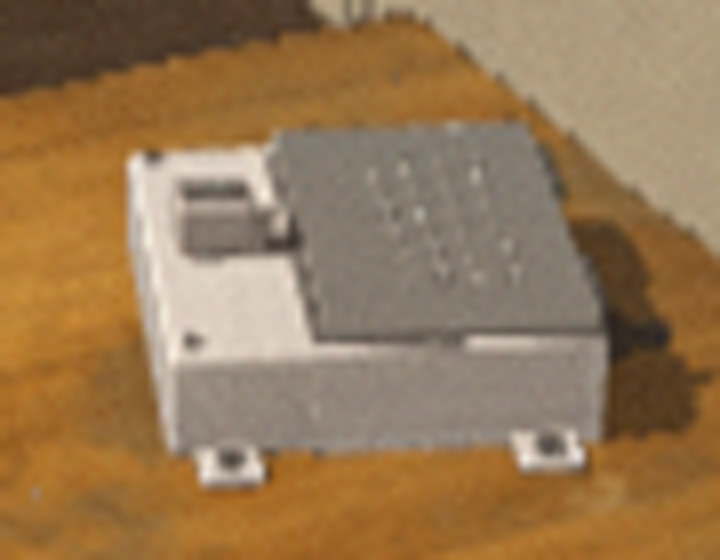

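```bash
python3 - <<'E'
from h import *
c=cams.camera("top");s=cams.camera("side")
def T(a,z): return onz(c,155+(a[0]+.5)/5-.5,205+(a[1]+.5)/5-.5,z)
def S(a,z): return onz(s,310+(a[0]+.5)/8-.5,180+(a[1]+.5)/8-.5,z)
# FL,FR,BR,BL cover
P=np.array([T(a,.035) for a in [(176,386),(409,229),(313,82),(68,240)]])
Q=np.array([S(a,.035) for a in [(275,132),(315,335),(605,330),(525,123)]])
L=np.array([[-.017,.055],[-.017,-.055],[.055,-.055],[.055,.055]])
def fit(L,P):
    a=L-L.mean(0);b=P-P.mean(0);t=np.arctan2((a[:,0]*b[:,1]-a[:,1]*b[:,0]).sum(),(a*b).sum())
    R=np.array([[np.cos(t),-np.sin(t)],[np.sin(t),np.cos(t)]]);o=P.mean(0)-R@L.mean(0)
    return t,R,o,np.linalg.norm((L@R.T+o)-P,axis=1)
for nm,A in(("top",P),("side",Q)):
    t,R,o,e=fit(L,A[:,:2]);print(nm,A[:,:2].round(4).tolist(),[np.linalg.norm(A[i]-A[i-1]).round(4) for i in range(4)],"yaw",np.degrees(t),"o",o,"err",e.round(4),"tab",o+R@[-.038,0])
    tb=[*(o+R@[-.038,0]),.046]
    print(proj(c,tb),proj(s,tb), "crops",(proj(c,tb)-[155,205]+.5)*5,(proj(s,tb)-[310,180]+.5)*8)
    for q in [(-.048,.008),(-.048,-.008),(-.028,-.008),(-.028,.008)]:
        w=[*(o+R@q),.046];print(((proj(c,w)-[155,205]+.5)*5).round(),((proj(s,w)-[310,180]+.5)*8).round())
print("topdeck",[T(a,.03)[:2].round(4) for a in [(232,472),(472,318)]])
E
```

```text
top [[0.5091, 0.0139], [0.526, -0.0876], [0.5939, -0.0781], [0.5775, 0.0286]] [np.float64(0.07), np.float64(0.1029), np.float64(0.0685), np.float64(0.108)] yaw 9.407547216852208 o [ 0.53287962 -0.03390993] err [0.0042 0.0035 0.0025 0.001 ] tab [ 0.49539069 -0.04012125]
[218.75150775 274.73284443] [335.04996336 202.05275221] crops [321.25753873 351.16422214] [204.39970689 180.42201765]
[318. 386.] [163. 167.]
[354. 361.] [169. 197.]
[325. 317.] [247. 194.]
[288. 342.] [240. 164.]
side [[0.5118, 0.0086], [0.5261, -0.0972], [0.597, -0.0892], [0.5787, 0.0191]] [np.float64(0.0677), np.float64(0.1067), np.float64(0.0713), np.float64(0.1098)] yaw 8.35800887236914 o [ 0.53458771 -0.04243833] err [0.0022 0.0021 0.0003 0.0025] tab [ 0.49699131 -0.04796193]
[222.32615468 272.12872528] [335.61292011 203.91182492] crops [339.13077338 338.14362641] [208.90336087 195.29459934]
[335. 372.] [167. 182.]
[372. 348.] [172. 212.]
[343. 304.] [251. 209.]
[306. 328.] [245. 179.]
topdeck [array([0.4718, 0.0084]), array([ 0.4861, -0.0948])]
```

```bash
python3 - <<'E'
from h import *
crop("top",195,250,40,40,15,"pics/t2.png");crop("side",322,190,40,30,20,"pics/s2.png")
E
```

```text
(no output)
```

View pics/t2.png

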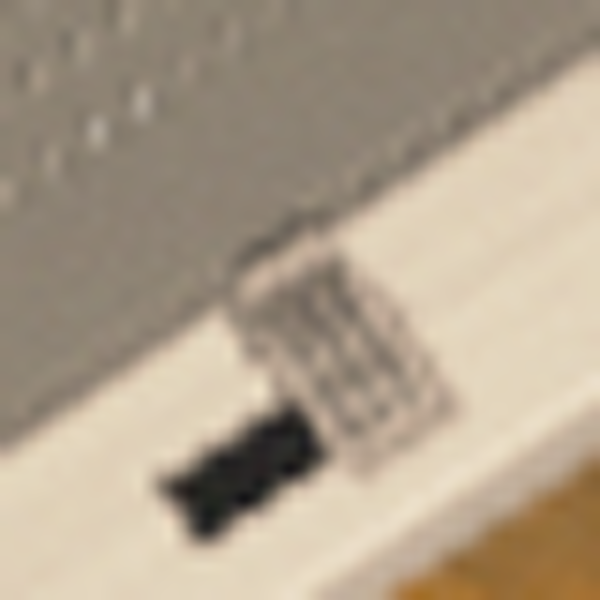

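View pics/s2.png

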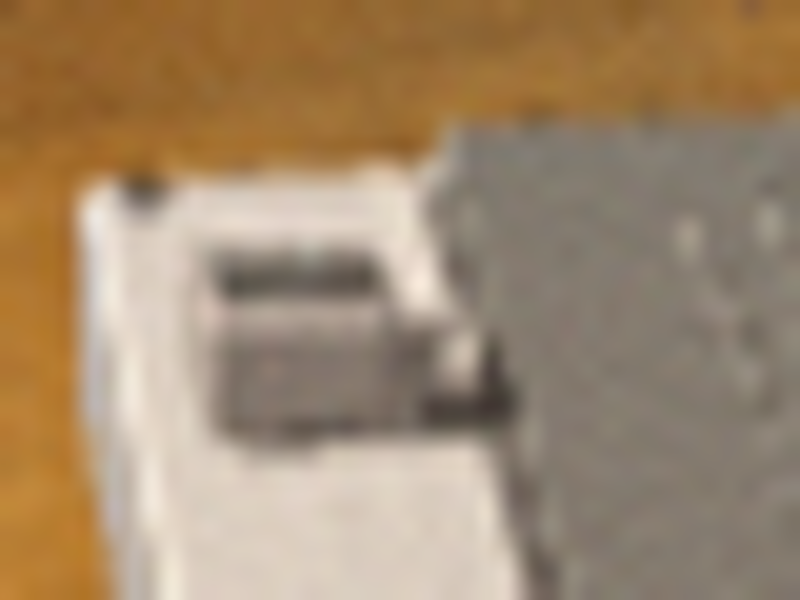

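Both views see the latch but disagree by about 8 mm in y. I'll check the residual by triangulating shared points.

```bash
python3 - <<'E'
from h import *
c=cams.camera("top");s=cams.camera("side")
def T(a,k=5,o=(155,205)): return np.array(o)+(np.array(a)+.5)/k-.5
def S(a,k=8,o=(310,180)): return np.array(o)+(np.array(a)+.5)/k-.5
pairs={"tab46":(T((363,380),15,(195,250)),S((298,288),20,(322,190))),
"covFL35":(T((176,386)),S((275,132))),"covFR35":(T((409,229)),S((315,335))),"covBR35":(T((313,82)),S((605,330))),"covBL35":(T((68,240)),S((525,123))),
"footFR0":(T((472,278)),S((232,460))),"footBR0":(T((358,115)),S((548,443))),"deckFL":(T((228,468)),S((135,152))),"deckFR":(T((472,318)),S((172,358)))}
for k,(a,b) in pairs.items():
    o1,d1=ray(c,*a);o2,d2=ray(s,*b)
    m=np.linalg.lstsq(np.array([d1,-d2]).T,o2-o1,rcond=None)[0]
    p1=o1+m[0]*d1;p2=o2+m[1]*d2
    print(k,((p1+p2)/2).round(4),"gap",((p1-p2)*1000).round(1))
E
```

```text
tab46 [ 0.4973 -0.0395  0.0411] gap [-1.8 -0.3 -0.5]
covFL35 [0.5108 0.0144 0.0316] gap [-1.7 -0.3 -0.4]
covFR35 [ 0.5267 -0.0876  0.0296] gap [1.5 0.3 0.4]
covBR35 [ 0.597  -0.0778  0.0281] gap [-1.5 -0.2 -0.5]
covBL35 [0.5791 0.0293 0.0297] gap [-0. -0. -0.]
footFR0 [ 5.068e-01 -1.009e-01  2.000e-04] gap [0.5 0.1 0.1]
footBR0 [ 0.5852 -0.0876  0.0006] gap [0.1 0.  0. ]
deckFL [0.4743 0.0094 0.027 ] gap [0.3 0.1 0.1]
deckFR [ 0.4891 -0.0944  0.0245] gap [-3.5 -0.7 -0.8]
```

The triangulated heights come out about 5 mm low everywhere, so I put the tab at about (0.4965, -0.0435) ±4 mm, with yaw about 9°. I'll push with the jaws shut, starting 32 mm to the right of the latch, which leaves room for that error. First I'll travel high.

Emit:
{"api": "servo_tool", "payload": {"motion": [[[-0.66,0.67,0,0,0,0],[-0.66,0.67,0,0,0,0],[-0.66,0.67,0,0,0,0],[-0.66,0.67,0,0,0,0],[-0.66,0.67,0,0,0,0],[-0.66,0.67,0,0,0,0],[-0.66,0.67,0,0,0,0],[-0.66,0.67,0,0,0,0],[-0.66,0.67,0,0,0,0],[-0.66,0.67,0,0,0,0]]], "jaw": 255, "force": 20}}

```text
clock: 1.5
position: [0.4322, 0.1098, 0.4033]
ee_rot: [0.843, 0.537, 0.002, -0.002]
ft_force: [1.3, 0.6, -0.7]
grip_width: 0.0
```

Now I'll turn the tool about -34° around its z axis.

Emit:
{"api": "servo_tool", "payload": {"motion": [[[0,0,0,0,0,-1],[0,0,0,0,0,-1],[0,0,0,0,0,-1],[0,0,0,0,0,-1],[0,0,0,0,0,-1],[0,0,0,0,0,-1],[0,0,0,0,0,-1],[0,0,0,0,0,0]]]}}

```text
clock: 2.3
position: [0.4341, 0.1006, 0.4051]
ee_rot: [0.639, 0.769, 0.004, -0.001]
ft_force: [-0.4, 0.5, -0.3]
grip_width: -0.002
```

```bash
cat > g.py <<'E'
import sys
from h import *
from scipy.spatial.transform import Rotation as Ro
o=status.get_obs();R=Ro.from_quat(o["ee_rot"]);M=R.as_matrix()
t=np.array([float(a) for a in sys.argv[1:4]]);yaw=float(sys.argv[4])
w=np.array([-np.sin(np.radians(yaw)),np.cos(np.radians(yaw)),0]);G=np.array([w,np.cross([0,0,-1],w),[0,0,-1]]).T
print("pos",o["position"].round(4),"F",o["ft_force"].round(1),"tool x ang",np.degrees(np.arctan2(M[1,0],M[0,0])))
print("shift units",(M.T@(t-o["position"])/.05).round(2),"turn units",(np.degrees(Ro.from_matrix(M.T@G).as_rotvec())/5).round(2))
E
python3 g.py .4995 -.075 .30 9
```

```text
pos [0.4341 0.1006 0.4051] F [-0.4  0.5 -0.3] tool x ang 100.52794141092578
shift units [-3.7   0.63  2.08] turn units [ 0.06 -0.07  0.31]
```

Emit:
{"api": "servo_tool", "payload": {"motion": [[[-0.65,0.11,0.37,0.06,-0.07,0.31],[-0.65,0.11,0.37,0,0,0],[-0.65,0.11,0.37,0,0,0],[-0.65,0.11,0.37,0,0,0],[-0.65,0.11,0.37,0,0,0],[-0.5,0.08,0.25,0,0,0],[0,0,0,0,0,0]]]}}

```text
clock: 3.0
position: [0.4967, -0.0846, 0.2979]
ee_rot: [0.656, 0.755, 0.003, 0.002]
ft_force: [0.0, 0.4, -0.1]
grip_width: -0.002
```

```bash
python3 g.py .4995 -.075 .245 9; python3 - <<'E'
from h import *
crop("top",130,180,150,150,4,"pics/t3.png");crop("side",300,120,130,130,4,"pics/s3.png")
E
```

```text
pos [ 0.4967 -0.0846  0.2979] F [ 0.   0.4 -0.1] tool x ang 98.04367482660518
shift units [0.18 0.08 1.06] turn units [ 0.07 -0.01 -0.19]
```

View pics/s3.png

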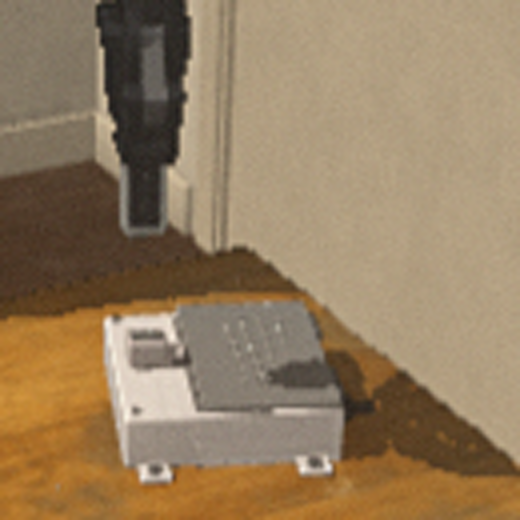

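View pics/t3.png

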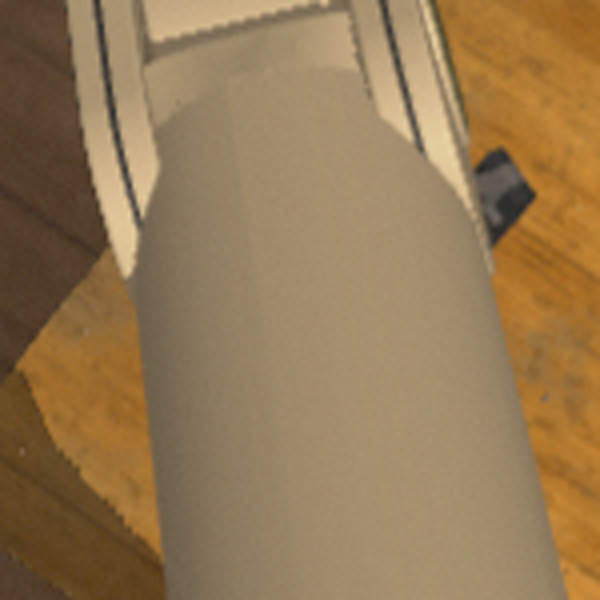

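The side view shows the fingertips ending at about crop (144,233), or pixel (336,178), above and to the right of the latch. The top view is blocked by the arm. I'll check the side calibration against the known tip position.

```bash
python3 - <<'E'
from h import *
from scipy.spatial.transform import Rotation as Ro
s=cams.camera("side");o=status.get_obs();M=Ro.from_quat(o["ee_rot"]).as_matrix()
tip=o["position"]+.173*M[:,2];print(tip)
for d in(-11,0,11):
  for x in (-.0145,0): 
    w=tip+M[:,1]*d/1000+M[:,0]*x;print(d,x,((proj(s,w)-[300,120]+.5)*4).round(1))
E
```

```text
[ 0.49833922 -0.08020901  0.12655245]
-11 -0.0145 [125.1 235. ]
-11 0 [122.6 221.6]
0 -0.0145 [148.6 234.1]
0 0 [145.8 220.7]
11 -0.0145 [172.  233.2]
11 0 [168.9 219.9]
```

Emit:
{"api": "servo_tool", "payload": {"motion": [[[0,0,0.5,0,0,-0.2],[0,0,0.5,0,0,0],[0,0,0.3,0,0,0],[0,0,0,0,0,0]]]}}

```text
clock: 3.55
position: [0.4989, -0.0745, 0.2361]
ee_rot: [0.645, 0.764, 0.008, 0.003]
ft_force: [0.2, 0.3, 0.4]
grip_width: 0.002
```

```bash
python3 g.py .4995 -.080 .2095 9;python3 - <<'E'
from h import *
for i in range(4):
    crop("side",310,150,90,90,6,"pics/s4.png");o=status.get_obs();print(o["position"].round(4),o["ee_rot"].round(4))
E
```

```text
pos [ 0.4989 -0.0745  0.2361] F [0.2 0.3 0.4] tool x ang 99.72254543656817
shift units [-0.11 -0.02  0.53] turn units [ 0.18 -0.06  0.14]
[ 0.4993 -0.0746  0.2371] [0.6446 0.7645 0.0082 0.0034]
[ 0.4996 -0.075   0.2378] [0.6447 0.7644 0.0086 0.0039]
[ 0.4998 -0.0754  0.2382] [0.6449 0.7642 0.0089 0.0043]
[ 0.4999 -0.0757  0.2383] [0.645  0.7641 0.009  0.0044]
```

View pics/s4.png

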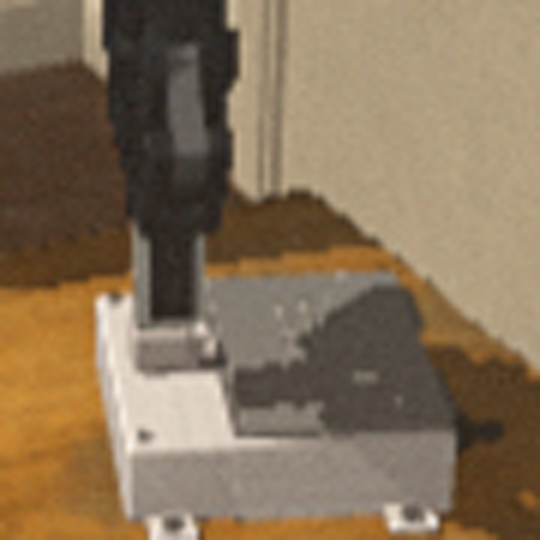

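The tip is now about 65 mm high, visually in line with the latch in x and nearer the camera. I'll level the tool and back off to the right a little before the last descent.

Emit:
{"api": "servo_tool", "payload": {"motion": [[[-0.12,0,0,0.2,-0.06,0.14],[0,0,0,0,0,0],[0,0,0,0,0,0]]]}}

```text
clock: 4.05
position: [0.5017, -0.0821, 0.2405]
ee_rot: [0.65, 0.76, 0.001, 0.002]
ft_force: [0.3, 0.1, -0.1]
grip_width: -0.001
```

```bash
cat >> g.py <<'E'
tip=o["position"]+.173*M[:,2];print("tip",tip.round(4),"tool z",M[:,2].round(4))
E
python3 g.py .4995 -.080 .2095 9
```

```text
pos [ 0.5017 -0.0821  0.2405] F [ 0.3  0.1 -0.1] tool x ang 98.89111035253227
shift units [ 0.05 -0.04  0.62] turn units [ 0.05  0.01 -0.02]
tip [ 0.5024 -0.0821  0.0675] tool z [ 4.1e-03 -1.0e-04 -1.0e+00]
```

Emit:
{"api": "servo_tool", "payload": {"motion": [[[0,-0.04,0.3,0,0,0],[0,0,0.25,0,0,0],[0,0,0.06,0,0,0],[0,0,0,0,0,0]]]}}

```text
clock: 4.45
position: [0.5004, -0.0826, 0.2097]
ee_rot: [0.65, 0.76, 0.002, 0.002]
ft_force: [0.1, 0.2, 0.8]
grip_width: 0.003
```

```bash
python3 g.py .4995 -.080 .2095 9;python3 - <<'E'
from h import *
crop("side",310,150,90,90,6,"pics/s5.png")
E
```

```text
pos [ 0.5004 -0.0826  0.2097] F [0.1 0.2 0.8] tool x ang 98.85681752150508
shift units [ 0.05 -0.01  0.  ] turn units [ 0.06  0.01 -0.03]
tip [ 0.5014 -0.0826  0.0367] tool z [ 0.0057 -0.     -1.    ]
```

View pics/s5.png

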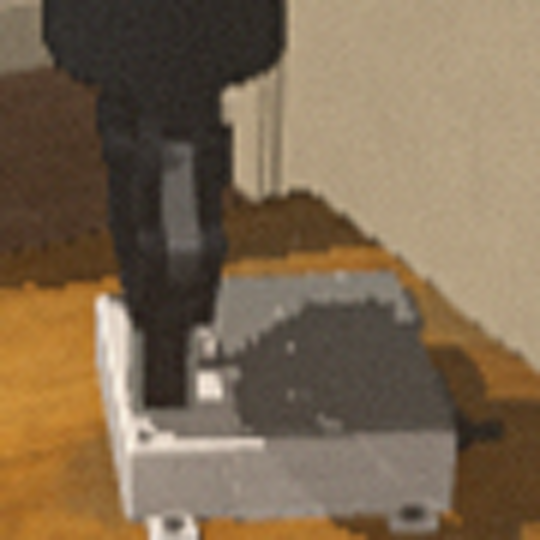

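The finger stands just above the deck, to the right of the latch and clear of the cover edge. I'll push in small steps along tool +x.

Emit:
{"api": "servo_tool", "payload": {"motion": [[[0.1,0,0,0,0,0],[0.1,0,0,0,0,0],[0.1,0,0,0,0,0],[0,0,0,0,0,0]]]}}

```text
clock: 4.9
position: [0.4985, -0.0662, 0.211]
ee_rot: [0.65, 0.76, 0.003, 0.003]
ft_force: [1.2, 0.4, -0.2]
grip_width: 0.003
```

Emit:
{"api": "servo_tool", "payload": {"motion": [[[0.08,0,0,0,0,0],[0,0,0,0,0,0]]]}}

```text
clock: 5.1
position: [0.4979, -0.0618, 0.2113]
ee_rot: [0.65, 0.76, 0.003, 0.003]
ft_force: [0.3, -0.1, -0.8]
grip_width: -0.001
```

Emit:
{"api": "servo_tool", "payload": {"motion": [[[0.08,0,0,0,0,0],[0,0,0,0,0,0]]]}}

```text
clock: 5.3
position: [0.4972, -0.058, 0.2113]
ee_rot: [0.65, 0.76, 0.003, 0.003]
ft_force: [-0.3, 0.1, -0.6]
grip_width: -0.002
```

Emit:
{"api": "servo_tool", "payload": {"motion": [[[0.08,0,0.01,0,0,0],[0,0,0,0,0,0]]]}}

```text
clock: 5.5
position: [0.4967, -0.0542, 0.211]
ee_rot: [0.651, 0.759, 0.003, 0.003]
ft_force: [-0.4, -0.9, 0.7]
grip_width: 0.001
```

Emit:
{"api": "servo_tool", "payload": {"motion": [[[0.08,0,0.01,0,0,0],[0,0,0,0,0,0]]]}}

```text
clock: 5.7
position: [0.4961, -0.0502, 0.2107]
ee_rot: [0.651, 0.759, 0.003, 0.004]
ft_force: [-0.1, -1.8, 1.1]
grip_width: -0.002
```

```bash
python3 g.py .4995 -.080 .2095 9;python3 - <<'E'
from h import *
crop("side",310,150,90,90,6,"pics/s6.png")
E
```

```text
pos [ 0.4961 -0.0502  0.2107] F [-0.1 -1.8  1.1] tool x ang 98.80678721796572
shift units [-0.6  -0.02  0.03] turn units [ 0.1   0.03 -0.04]
tip [ 0.4977 -0.0504  0.0377] tool z [ 9.e-03 -8.e-04 -1.e+00]
```

View pics/s6.png

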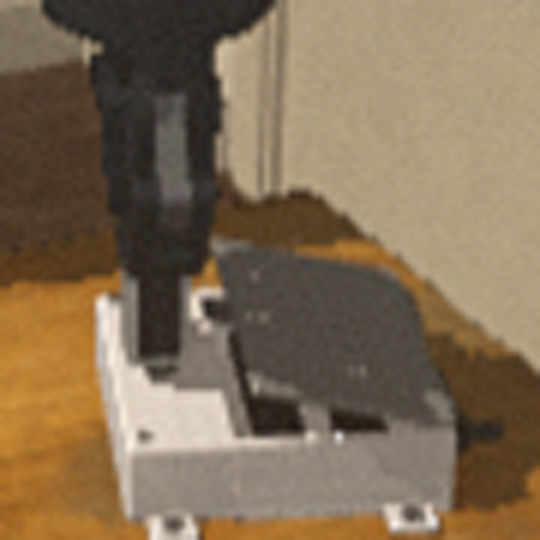

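The cover is already lifting. I'll hold while it swings.

Emit:
{"api": "servo_tool", "payload": {"motion": [[[0.02,0,0,0,0,0],[0,0,0,0,0,0],[0,0,0,0,0,0],[0,0,0,0,0,0],[0,0,0,0,0,0],[0,0,0,0,0,0],[0,0,0,0,0,0],[0,0,0,0,0,0],[0,0,0,0,0,0],[0,0,0,0,0,0]]]}}

```text
clock: 6.75
position: [0.496, -0.0497, 0.2107]
ee_rot: [0.651, 0.759, 0.003, 0.004]
ft_force: [-0.1, -1.5, 0.5]
grip_width: -0.001
```

```bash
python3 g.py .4995 -.080 .2095 9;python3 - <<'E'
from h import *
crop("side",310,120,120,120,5,"pics/s7.png")
E
```

```text
pos [ 0.496  -0.0497  0.2107] F [-0.1 -1.5  0.5] tool x ang 98.77139370950162
shift units [-0.61 -0.02  0.02] turn units [ 0.1   0.03 -0.05]
tip [ 0.4976 -0.0499  0.0377] tool z [ 0.0091 -0.0011 -1.    ]
```

View pics/s7.png

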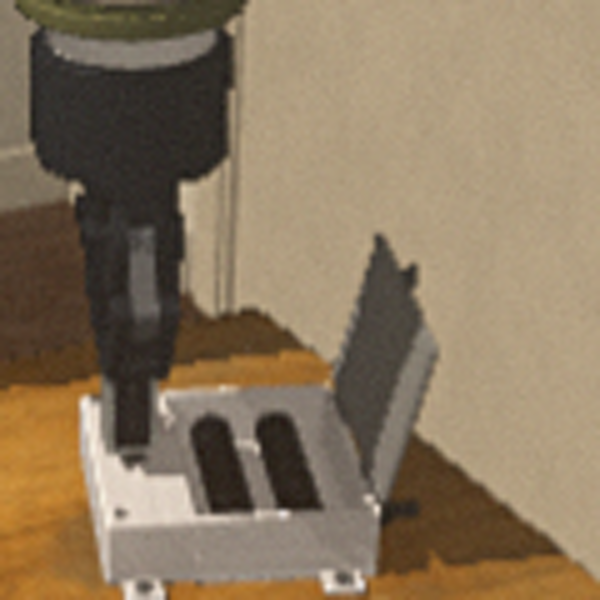

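The cover is fully open, past upright, with nothing touching it. I'll ease off the latch to the right, then go up.

Emit:
{"api": "servo_tool", "payload": {"motion": [[[-0.2,0,0,0,0,0],[-0.3,0,0,0,0,0],[-0.2,0,-0.1,0,0,0],[0,-0.1,-0.6,0,0,0],[0,-0.1,-0.8,0,0,0],[0,-0.1,-0.8,0,0,0],[0,-0.1,-0.8,0,0,0],[0,0,-0.6,0,0,0],[0,0,0,0,0,0],[0,0,0,0,0,0],[0,0,0,0,0,0]]]}}

```text
clock: 7.9
position: [0.4784, -0.0931, 0.4034]
ee_rot: [0.652, 0.758, 0.002, 0.002]
ft_force: [-0.2, -0.3, -0.4]
grip_width: -0.001
```

```bash
python3 - <<'E'
from h import *
o=status.get_obs();print(o["position"],o["ft_force"],abs(o["joint_velocities"]).max())
crop("side",180,60,260,270,2.2,"pics/s8.png")
E
```

```text
[ 0.47842483 -0.09306488  0.40343215] [-0.20569596 -0.34062349 -0.38327645] 0.009428684164859586
```

View pics/s8.png

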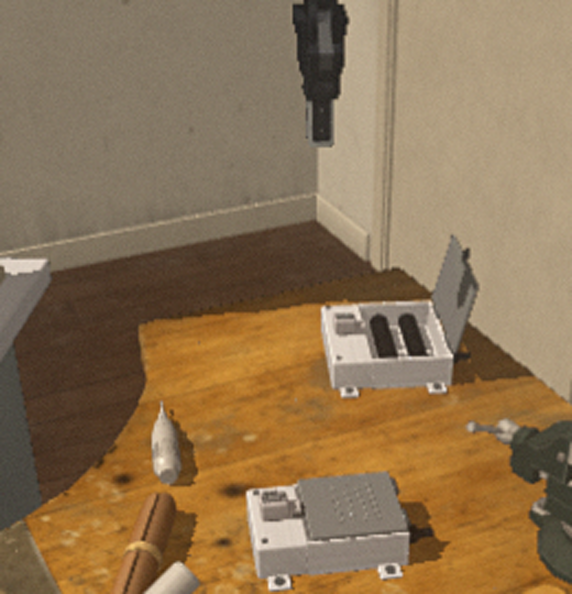

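The battery cover stands open and the fuse box is shut. The handpiece and clamp haven't moved, and the hand is clear with its force reading near zero.

```bash
python3 -c "
from workcell import order;print(order.hand_in())"
```

```text
the job is handed in; nothing more can be done
None
```

The battery box is open and the job is handed in; the hand-in reports no verdict. With the jaws shut, I pushed the thumb latch from its right side along its slot. The cover sprang up, and I held for about 1 s before backing off to the right and lifting the hand clear.

**Last checks, at about 7.9 s on the robot's clock:**
- **Covers:** the side picture shows the battery cover standing a little past upright after release, and the fuse box shut. I judged both by eye and measured no angles.
- **Bystanders:** the handpiece and ring clamp look to be where they were at the start.
- **Arm:** it was still, about 0.4 m up, and the force reading was near zero.

**One disagreement:** the two cameras placed the latch about 8 mm apart in y, and triangulated heights came out about 5 mm low. I used a middle value, started the push well clear of the latch, and found it by contact. The highest force I saw in the readings while pushing was about 2 N.

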